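Find the rail whose rounded nose fits the radius gauge

ROBOT

A 6-joint arm with a two-finger parallel gripper is mounted at the origin on a cart in front of the work surface, level with it; the furniture and walls round the work are solid. World frame = base frame: x ahead of the robot, y to its left, z up, the work surface at z = 0. Lengths are in mm, angles in degrees, forces in N, time in s.
With the tool pointing down it reaches from about 300 to 850 mm from the base axis. Payload 4.2 kg.
Tool frame: the origin (TCP) lies midway between the tips of the shut fingers; the grasp point (between the pads) lies 19 mm behind it (env.tcp_to_grasp is the distance from the TCP to the grasp point, in mm); z points along the fingers, x is the direction in which the jaws open and shut, and the axes are right-handed (so a half turn about z gives the same grasp; the last joint's range is limited). The gripper opens to 91 mm and grips with 3 to 60 N. Pads are 32 mm wide; open, the fingers measure 118 mm over their backs; the gripper's body (76 mm by 178 mm) begins 60 mm behind the grasp point.
Start: joints at [71.276, 18.312, 89.639, -0, 72.044, -1.146], TCP at [173.658, 548.166, 213.976] pointing down, gripper open.
Joint ranges: [-177.97, 177.97], [-48.28, 115.42], [12.27, 149.76], [-77.06, 257.06], [2.81, 150.46], [-146.56, 146.56]. Speed limits (degrees/s): [147.25, 147.25, 180, 180, 180, 180].

INTERFACE

Orientations are given as [roll, pitch, yaw] about the fixed x, y, z axes, in that order (R = Rz(yaw) Ry(pitch) Rx(roll)).
In Python, from workcell import env gives the robot as it stands.
- The arm moves only by the tool drive_tool, never from a script. Its argument "motion" is a list of rows, each a list of 2 entries, a list of its own where there are three numbers: the shift along the world's x, y, z in m, then the turn, a rotation vector about the world's x, y, z in rad. In form: [[[dx, dy, dz], [wx, wy, wz]], ...]. A call has exactly 10 rows; each row shifts and turns the commanded pose from where the row before left it; what a row does not reach is not made up. A row lasts 1/12 s, in which the tool goes at most 41.7 mm and 7.16 degrees, less where a joint would pass 70% of its speed; a pose out of reach is approached as far as the arm can. A call is refused whole if a number of a shift passes 0.0417 or a number of a turn 0.125, either way. A call with a gripper value outside its range is refused whole. "claw" is the opening, from 0 (shut) to 1 (fully open), set as the call begins (left out, the last holds). The fingers move at their own pace and stop on an object; "force" is the grip in N (left out, the last holds). Time passes only in rows, so rows that do not move let the fingers close, or fill a call up. It gives the time, the measured TCP pose, the force and the opening at its end, in the units of the state.
- env.state(): the state, without advancing time (a new reading comes with each control period).
- env.grab_frame(name): name is "scene" or "top"; returns the picture (420x560x3 uint8, red, green, blue); there is no depth.
- env.camera_params(name): a dict with "fov_y" (degrees; the focal length in pixels is half the picture's height over the tangent of half this angle, whatever the lens; pixels are square), "cx", "cy" (the principal point, pixels), "pose" (4x4, takes a point from camera to world coordinates). Camera axes: x right, y down, z forward; pixel columns grow to the right and rows downward; lengths in mm; the calibration is good to about 2 mm. A picture is of the moment at which its call begins. camera_params takes no time and is no camera call.
- env.job_done(): hands the job in, once; it reports no verdict.
The state is a dict: "time_s": time; "qpos": joint angles; "qvel": joint speeds; "effort": joint torques, N m; "ee_pos": TCP position; "ee_rot": TCP orientation; "force": force on the tool from outside, world axes, zero at the start; "torque": the same for the moment, N m; "gripper_width": finger opening in mm.
Only numpy, scipy, OpenCV 4.12 (cv2) and the standard library are available. Lean on these libraries where they do the work, as an engineer would, in place of code of your own. Each camera call takes 0.05 s, during which the arm holds its last target.

TASK

Take the spring-handled radius gauge and try its hollow foot on the round-nosed rails in the rack until you find the one it fits: it sits right down with the whole hollow touching, neither rocking on top of a nose that is too small nor riding on its two tips over one too big. On that rail press the handle down lightly for about half a second, so that its spring gives a few millimetres, and on no rail ever push the spring down to its stop. Leave the gauge standing there by itself, upright and square across the rail.

Things in the scene. Friction and masses are not known exactly. Their poses are not given: they have to be found in the camera images.
- gauge: radius gauge, 200 g (foot 140 g), standing on its foot; black handle 18 (x) by 26 (y) by 44 mm tall over an aluminium foot 18 (x) by 62 (y) by 28 mm tall. Origin: middle of the underside, at the height of the foot's tips; z up, x through the thickness. Handle from z = 38 to 82 mm, foot from 0 to 28 mm; the gap between is the spring's travel.
- arc_centre (a point): centre of the round hollow, radius 20 mm, in the foot's underside (arc axis along x); 9.6 mm below the foot's two tips, which are 35 mm apart inside; moves with the foot. On the rail that fits it lies on the axis of the nose; centred over the smaller nose it comes to rest 3 mm below that axis, over the bigger one 5 mm above it.
- gauge_foot (a joint): how far the foot is pushed up towards the handle, in m: 0 = free, 0.009 = stop. Spring: 2.4 N to start moving, 1.2 N more for each mm (13 N at the stop).
- rack: fixed base plate, 110 (x) by 250 (y) by 10 mm, three pockets in a row along y. Origin: middle of its underside, on the bench; y to the left. Each pocket holds a fixed steel rail, 70 mm long along x, with a full-round top edge (nose) of radius 17, 20 or 23 mm, one of each, in an order not told; all nose axes lie level along x, 58 mm above the bench.
- place_left (a point): point at the middle of the left pocket (seen from the robot), 58 mm above the bench, the height of the nose axes; axes as the rack. The rail in this pocket stands somewhere up to 5 mm to either side (y) of this point, parallel to x.
- place_middle (a point): point at the middle of the middle pocket (seen from the robot), 58 mm above the bench, the height of the nose axes; axes as the rack. The rail in this pocket stands somewhere up to 5 mm to either side (y) of this point, parallel to x.
- place_right (a point): point at the middle of the right pocket (seen from the robot), 58 mm above the bench, the height of the nose axes; axes as the rack. The rail in this pocket stands somewhere up to 5 mm to either side (y) of this point, parallel to x.
Mind the look-alikes: they are no part of the job. Leave any blue or red look-alike of the gauge alone.

How it is judged (in metres and radians):
On the way:
1. the gauge is pressed home on the rail that it fits: arc centre on the nose axis within 1.6 mm in height, upright and square across the rail, handle spring pressed 1 to 7 mm, for 0.3 s (z of arc_centre in the frame of rack between 0.0564 and 0.0596 m and x of arc_centre in the frame of rack between -0.025 and 0.025 m and (y of arc_centre in the frame of place_left between -0.0085 and 0.0085 m or y of arc_centre in the frame of place_middle between -0.0085 and 0.0085 m or y of arc_centre in the frame of place_right between -0.0085 and 0.0085 m) and angle between gauge's own z axis and vertical below 0.12 rad and angle between the x axis of gauge and the x axis of rack, either way round below 0.14 rad and value of joint gauge_foot between 0.001 and 0.007 m), for 0.3 s.
At the end, for the whole second after the job is handed in: the gauge stands by itself at rest on the rail that it fits, handle free: arc centre within 1.6 mm in height of the nose axis and within 25 mm of the middle of the rail's length, handle within 0.12 rad of upright, gauge square across the rail within 0.14 rad, spring out (less than 1.5 mm) (z of arc_centre in the frame of rack between 0.0564 and 0.0596 m and x of arc_centre in the frame of rack between -0.025 and 0.025 m and (y of arc_centre in the frame of place_left between -0.0085 and 0.0085 m or y of arc_centre in the frame of place_middle between -0.0085 and 0.0085 m or y of arc_centre in the frame of place_right between -0.0085 and 0.0085 m) and angle between gauge's own z axis and vertical below 0.12 rad and angle between the x axis of gauge and the x axis of rack, either way round below 0.14 rad and value of joint gauge_foot below 0.0015 m and linear speed of gauge below 0.01 m/s and contact force between gauge and the fingers below 0.05 N); the robot touches nothing.
It fails at once if the gauge's spring is pushed down to its stop (8.5 mm or more) (value of joint gauge_foot above 0.0085 m).
It also fails if it takes over 72 s, if anything falls off the work surface, if the arm or the gripper's body presses on something with over 40 N, if the wrist force passes 120 N, or if a joint passes its speed limit or range.

## Working session

There is one attempt and no reset: what is moved stays moved. The work goes in short steps, Python scripts to look and compute and a tool call to move; the robot and the scene stay as the last step left them, time stands still between calls to the robot, and variables do not carry over. Pictures are saved under pics/ and viewed, and the job is handed in when it is done.

Besides the shell and the picture viewer there is one more tool, called in YAML: its name, and indented under it one key for each argument. drive_tool: Moves the arm, as the interface text tells. Its arguments: {"type":"object","properties":{"motion":{"type":"array","items":{"type":"array"}},"claw":{"type":"number"},"force":{"type":"number"}},"required":["motion"]}

```bash
ls; mkdir -p pics; python3 - <<'E'
from workcell import env
import cv2
print(env.state())
for n in("scene","top"):
    im=env.grab_frame(n); cv2.imwrite(f"pics/{n}0.png",im[:,:,::-1]); print(n,env.camera_params(n))
E
```

```text
pics
{'time_s': 0.0, 'qpos': array([ 7.12755127e+01,  1.83488206e+01,  8.97099199e+01, -4.29580356e-04,
        7.20422409e+01, -1.14552207e+00]), 'qvel': array([ 0.16130712,  0.05737661, -0.0709253 ,  0.06167807,  0.14106834,
        0.09028226]), 'effort': array([ 1.16214629e-03, -4.12462056e+01, -2.31983739e+01,  7.27124722e-02,
        4.60103306e-02, -1.41162245e-04]), 'ee_pos': array([173.48886791, 547.64647317, 213.12474306]), 'ee_rot': array([-1.79998390e+02,  1.00969364e-01,  7.24211690e+01]), 'force': array([-0.38457177, -0.35167931,  0.45436063]), 'torque': array([0.01881654, 0.02131436, 0.00937474]), 'gripper_width': 90.88525266115322}
scene {'fov_y': 57.47651813196523, 'cx': 276.409833452537, 'cy': 203.02745313713163, 'pose': array([[ 7.47568141e-01, -4.78511394e-01,  4.60617760e-01,
         8.07132254e+01],
       [-6.64056910e-01, -5.24854778e-01,  5.32499655e-01,
        -1.69251214e+02],
       [-1.30497202e-02, -7.03956183e-01, -7.10123509e-01,
         6.67213897e+02],
       [ 0.00000000e+00,  0.00000000e+00,  0.00000000e+00,
         1.00000000e+00]])}
top {'fov_y': 53.01894481260711, 'cx': 279.6919015732226, 'cy': 203.51140200946634, 'pose': array([[ 1.39732815e-03, -9.96797371e-01,  7.99565375e-02,
         3.90821851e+02],
       [-9.99901195e-01, -2.51110439e-03, -1.38309161e-02,
         2.83422477e+02],
       [ 1.39874000e-02, -7.99293111e-02, -9.96702392e-01,
         9.02101619e+02],
       [ 0.00000000e+00,  0.00000000e+00,  0.00000000e+00,
         1.00000000e+00]])}
```

View pics/scene0.png

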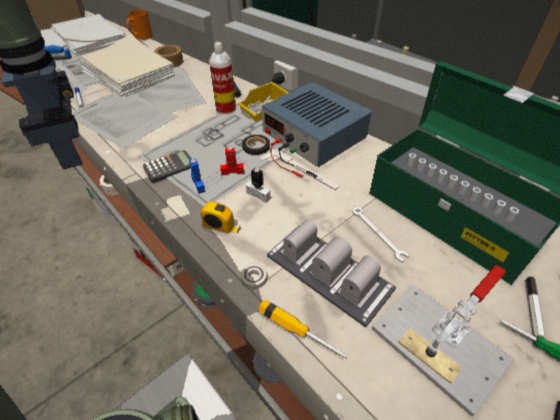

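View pics/top0.png

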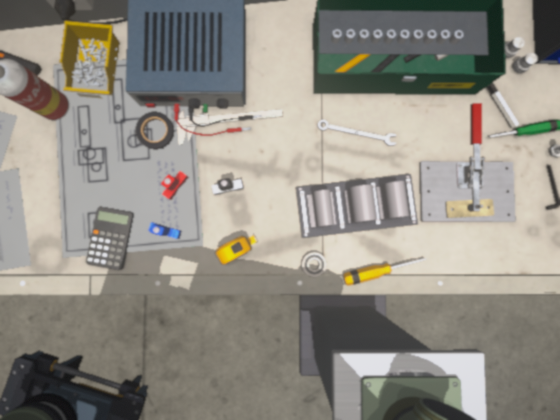

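The look-alikes and the gauge:
- Black handle on an aluminium foot: scene (258,183), top (228,185).
- Red copy: scene (232,161), top (174,185).
- Blue copy: scene (197,176), top (164,231).

The description says black handle, so I choose the first and check it in a close crop.

```bash
python3 - <<'E'
import cv2,numpy as np
a=cv2.imread("pics/scene0.png");b=cv2.imread("pics/top0.png")
c=cv2.resize(b[160:250,190:430],None,fx=3.3,fy=3.3,interpolation=cv2.INTER_CUBIC);cv2.imwrite("pics/tc.png",c)
c=cv2.resize(a[155:325,180:400],None,fx=3.5,fy=3.5,interpolation=cv2.INTER_CUBIC);cv2.imwrite("pics/sc.png",c)
E
```

```text
(no output)
```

View pics/tc.png

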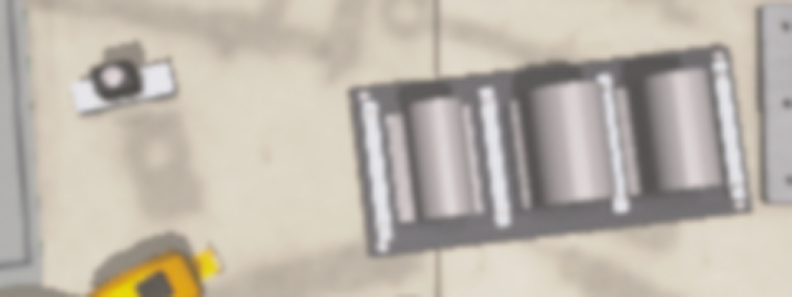

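View pics/sc.png

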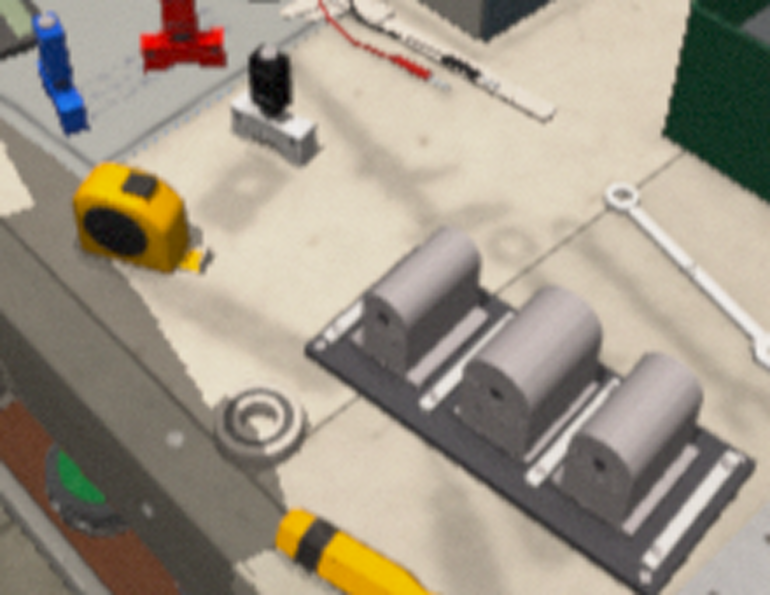

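```bash
cat > h.py <<'E'
import numpy as np,cv2
from workcell import env
def f(n): return 210/np.tan(np.radians(env.camera_params(n)["fov_y"]/2))
def ray(n,uv):
    p=env.camera_params(n);T=p["pose"];F=f(n)
    d=np.array([(uv[0]-p["cx"])/F,(uv[1]-p["cy"])/F,1.]);return T[:3,3],T[:3,:3]@d
def onz(n,uv,z):
    o,d=ray(n,uv);return o+d*(z-o[2])/d[2]
def proj(n,X):
    p=env.camera_params(n);T=p["pose"];c=T[:3,:3].T@(np.array(X)-T[:3,3]);return c[:2]/c[2]*f(n)+[p["cx"],p["cy"]]
E
python3 - <<'E'
from h import *
np.set_printoptions(precision=1,suppress=True)
tc=lambda u,v:(u/3.3+190-.35,v/3.3+160-.35)
sc=lambda u,v:(u/3.5+180-.36,v/3.5+155-.36)
P=[onz("top",tc(*q),10)[:2] for q in[(351,88),(370,255),(749,211),(726,46)]]
print("plate top",*P,np.mean(P,0))
S=[onz("scene",sc(*q),10)[:2] for q in[(307,350),(645,592),(754,465)]];print("plate scene",*S)
for a,b in[((P[0]),(P[1])),(P[3],P[2]),(P[0],P[3]),(P[1],P[2])]: d=b-a;print(np.hypot(*d),np.degrees(np.arctan2(d[1],d[0])))
# foot
F=[onz("top",tc(*q),28)[:2] for q in[(73,86),(82,115),(177,90),(170,60)]];print("foot top",*F,np.mean(F,0))
for a,b in[(F[0],F[1]),(F[1],F[2]),(F[3],F[0])]: d=b-a;print(np.hypot(*d),np.degrees(np.arctan2(d[1],d[0])))
S=[onz("scene",sc(*q),28)[:2] for q in[(236,103),(303,141),(318,124)]];print("foot scene",*S,(S[0]+S[2])/2)
print("handle top",onz("top",tc(115,77),82),onz("scene",sc(268,50),82))
# nose silhouettes (front/back end) top view
for nm,q in dict(L=[(405,98),(425,217),(465,96),(483,212)],M=[(530,85),(545,205),(602,78),(622,198)],R=[(648,75),(665,190),(708,68),(722,183)]).items():
    X=[onz("top",tc(*k),60)[:2] for k in q];print(nm,*X)
E
```

```text
plate top [499.3 236.3] [391.6 224.3] [420.3 -20.4] [527.6  -8. ] [459.7 108. ]
plate scene [389.8 220.7] [418.5 -18. ] [524.2  -9.8]
108.30771507380281 -173.64096972978334
107.99673316691974 -173.41533868774198
245.8623296302932 -83.39845098270439
246.28913131694324 -83.32632991858415
foot top [497.8 413. ] [479.4 407.1] [495.5 347.3] [514.6 351.9] [496.8 379.8]
19.331342657014947 -162.13999721932947
61.85985877191388 -74.9546207845542
63.34028109716524 105.3532573540951
foot scene [485.5 408.4] [495.4 347.1] [514.2 353. ] [499.9 380.7]
handle top [496.7 380.2  82. ] [500.4 386.6  82. ]
L [487.2 205.9] [414.6 194.1] [488.5 169.2] [417.7 158.9]
M [495.4 129.3] [422.  121.1] [499.8  85.1] [426.4  74.1]
R [501.8  56.8] [431.3  47.7] [506.2  19.8] [435.6  12.8]
```

The crops show a black handle on a bare aluminium foot, at (258,183) in the scene view, so this is the gauge. The noses look like small, large and medium from left to right. I'll zoom in on the rail end faces to measure them.

```bash
python3 - <<'E'
import cv2,numpy as np
a=cv2.imread("pics/scene0.png")
c=cv2.resize(a[215:310,270:390],None,fx=6.3,fy=6.3,interpolation=cv2.INTER_CUBIC);c=cv2.convertScaleAbs(c,alpha=1.5,beta=-30);cv2.imwrite("pics/sc2.png",c)
E
```

```text
(no output)
```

View pics/sc2.png

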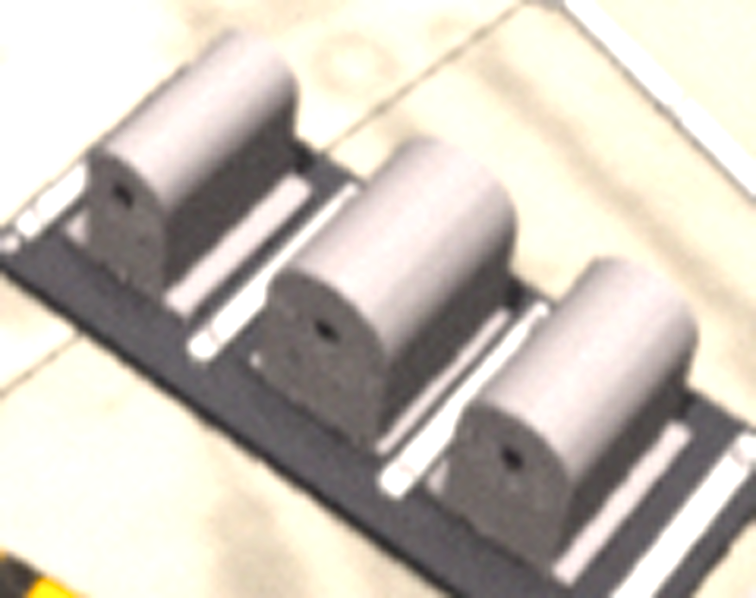

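```bash
python3 - <<'E'
from h import *
np.set_printoptions(precision=1,suppress=True)
c=np.array([459,107.8,0]);y=np.radians(6.55);ex=np.array([np.cos(y),np.sin(y),0]);ey=np.array([-np.sin(y),np.cos(y),0])
def pl(u,v):
    o,d=ray("scene",(u/6.3+270-.42,v/6.3+215-.42));t=(-35-(o-c)@ex)/(d@ex);X=o+d*t;return np.array([(X-c)@ey,X[2]])
for n,q in dict(L=[(122,194),(90,152),(165,205),(165,303),(92,245)],M=[(325,329),(268,290),(383,352),(375,450),(255,365)],R=[(512,457),(455,420),(570,475),(555,575),(437,490)]).items(): print(n,*[pl(*k) for k in q])
for n in [(265,185),(165,185)]:pass
E
```

```text
L [78.  56.8] [91.6 67. ] [60.3 65.9] [58.8 15.3] [90.7 19. ]
M [-3.2 58.6] [18.8 58.6] [-24.1  66.3] [-26.5  15.7] [21.2 16. ]
R [-71.2  58.4] [-51.2  57.5] [-89.5  68. ] [-92.8  16.5] [-49.8  17.5]
```

The right rail measures as R20: the hole gives an axis at rack y ≈ -71 from the scene view, and the tangent in the top view agrees. The left is 17 and the middle 23. I'll fetch the gauge first and confirm the fit by contact height.

drive_tool:
  motion:
    - [[0.0324,-0.0167,-0.004],[0,0,-0.0998]]
    - [[0.0324,-0.0167,-0.004],[0,0,-0.0998]]
    - [[0.0324,-0.0167,-0.004],[0,0,-0.0998]]
    - [[0.0324,-0.0167,-0.004],[0,0,-0.0998]]
    - [[0.0324,-0.0167,-0.004],[0,0,-0.0998]]
    - [[0.0324,-0.0167,-0.004],[0,0,-0.0998]]
    - [[0.0324,-0.0167,-0.004],[0,0,-0.0998]]
    - [[0.0324,-0.0167,-0.004],[0,0,-0.0998]]
    - [[0.0324,-0.0167,-0.004],[0,0,-0.0998]]
    - [[0.0324,-0.0167,-0.004],[0,0,-0.0998]]
  claw: 0.6
  force: 15

```text
time_s: 0.93
ee_pos: [498.9, 379.9, 173.3]
ee_rot: [180.0, 0.0, 15.0]
force: [-0.3, -0.0, 0.2]
gripper_width: 54.6
```

```bash
python3 - <<'E'
from h import *
s=env.grab_frame("scene");cv2.imwrite("pics/s1.png",cv2.resize(s[100:250,180:330,::-1],None,fx=4,fy=4,interpolation=cv2.INTER_CUBIC))
print(proj("scene",(498.9,379.9,173.3)))
E
```

```text
[255.51588725 138.58576856]
```

View pics/s1.png

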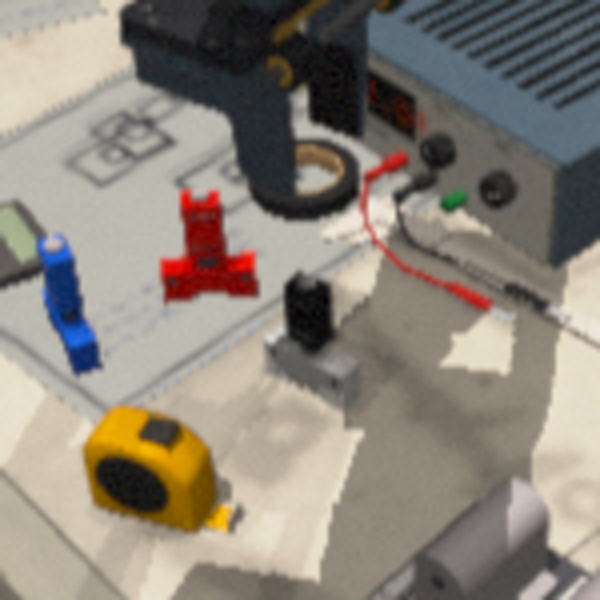

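The open fingers are above the black handle, which sits at crop (308,310), and nothing is in the way. I'll descend.

drive_tool:
  motion:
    - [[0,0,-0.0127],[0,0,0]]
    - [[0,0,-0.0127],[0,0,0]]
    - [[0,0,-0.0127],[0,0,0]]
    - [[0,0,-0.0127],[0,0,0]]
    - [[0,0,-0.0127],[0,0,0]]
    - [[0,0,-0.0127],[0,0,0]]
    - [[0,0,-0.0127],[0,0,0]]
    - [[0,0,-0.0127],[0,0,0]]
    - [[0,0,-0.0127],[0,0,0]]
    - [[0,0,-0.0127],[0,0,0]]

```text
time_s: 1.82
ee_pos: [497.2, 381.1, 46.0]
ee_rot: [180.0, 0.0, 15.3]
force: [0.2, -0.3, -0.1]
gripper_width: 54.6
```

drive_tool:
  motion:
    - [[0,0,0],[0,0,0]]
    - [[0,0,0],[0,0,0]]
    - [[0,0,0],[0,0,0]]
    - [[0,0,0],[0,0,0]]
    - [[0,0,0],[0,0,0]]
    - [[0,0,0],[0,0,0]]
    - [[0,0,0],[0,0,0]]
    - [[0,0,0],[0,0,0]]
    - [[0,0,0],[0,0,0]]
    - [[0,0,0],[0,0,0]]
  claw: 0.0
  force: 15

```text
time_s: 2.65
ee_pos: [498.0, 381.4, 47.4]
ee_rot: [-180.0, -0.1, 15.2]
force: [0.1, -0.0, 1.9]
gripper_width: 17.9
```

drive_tool:
  motion:
    - [[0,0,0.005],[0,0,0]]
    - [[0,0,0.012],[0,0,0]]
    - [[0,0,0.012],[0,0,0]]
    - [[0,0,0.012],[0,0,0]]
    - [[0,0,0.012],[0,0,0]]
    - [[0,0,0.012],[0,0,0]]
    - [[0,0,0.012],[0,0,0]]
    - [[0,0,0.012],[0,0,0]]
    - [[0,0,0.012],[0,0,0]]
    - [[0,0,0.009],[0,0,0]]

```text
time_s: 3.48
ee_pos: [497.4, 380.9, 157.5]
ee_rot: [180.0, 0.0, 15.2]
force: [0.1, 0.4, -2.2]
gripper_width: 18.2
```

```bash
python3 - <<'E'
from h import *
s=env.grab_frame("scene");cv2.imwrite("pics/s2.png",cv2.resize(s[90:220,190:320,::-1],None,fx=4.6,fy=4.6,interpolation=cv2.INTER_CUBIC))
t=env.grab_frame("top");cv2.imwrite("pics/t2.png",cv2.resize(t[120:250,170:300,::-1],None,fx=4.6,fy=4.6,interpolation=cv2.INTER_CUBIC))
print(env.state())
E
```

```text
{'time_s': 3.5833, 'qpos': array([ 3.63977167e+01,  2.50640646e+01,  8.73597764e+01, -3.10921245e-03,
        6.74254336e+01,  2.11594675e+01]), 'qvel': array([-0.05580047,  1.02697562,  1.90059857,  0.00378938, -1.09604364,
        0.00997166]), 'effort': array([ 3.78041994e-03, -4.79702997e+01, -2.30526030e+01,  7.84568698e-02,
        1.89399887e-01, -2.17756082e-03]), 'ee_pos': array([498.22740308, 381.56055862, 158.3508044 ]), 'ee_rot': array([-1.79948274e+02, -1.41600790e-01,  1.52393751e+01]), 'force': array([ 0.69894323, -0.70475381, -2.92134103]), 'torque': array([-0.10564305, -0.04731458,  0.00246349]), 'gripper_width': 17.883510990281543}
```

View pics/s2.png

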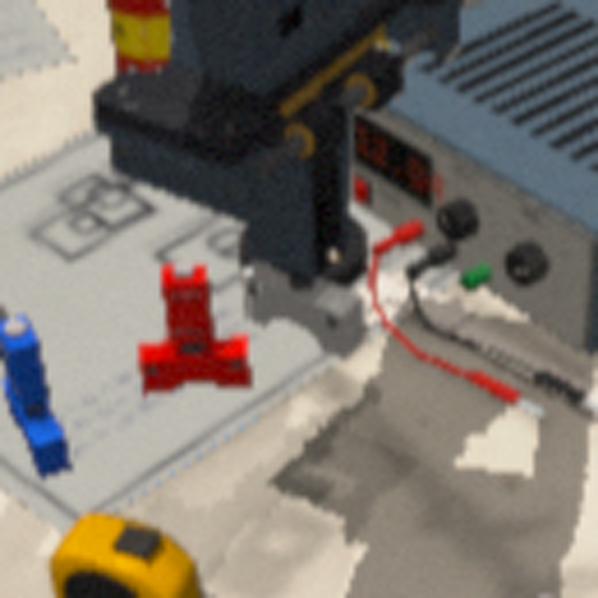

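View pics/t2.png

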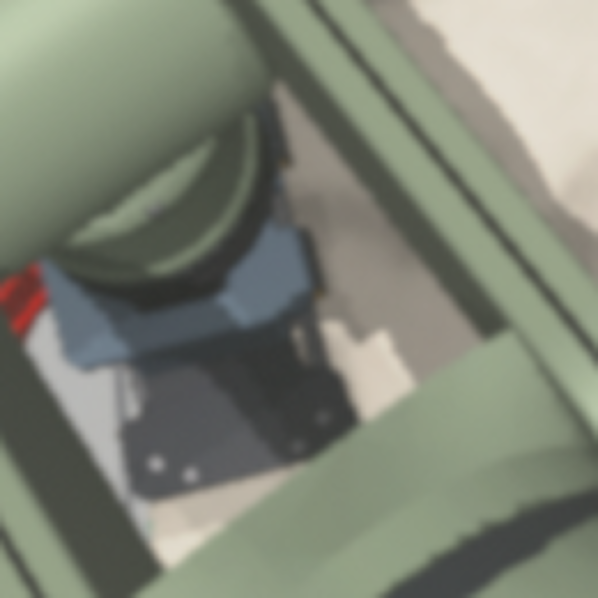

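```bash
python3 - <<'E'
from h import *
np.set_printoptions(precision=0,suppress=True)
y=np.radians(15.2);ex=np.array([np.cos(y),np.sin(y),0]);ey=np.array([-np.sin(y),np.cos(y),0])
c=np.array([497.8,381.2,111.])
for sx,sy,z in[(-9,31,0),(-9,31,28),(-9,-31,0),(-9,-31,28),(9,-31,28),(9,-31,0)]:
    print(sx,sy,z,(proj("scene",c+sx*ex+sy*ey+[0,0,z])-[190,90]+.4)*4.6)
s=cv2.imread("pics/s2.png")[220:380,220:400];cv2.imwrite("pics/s2c.png",cv2.convertScaleAbs(cv2.resize(s,None,fx=4,fy=4),alpha=1.4))
E
```

```text
-9 31 0 [246. 317.]
-9 31 28 [241. 272.]
-9 -31 0 [347. 359.]
-9 -31 28 [345. 314.]
9 -31 28 [366. 294.]
9 -31 0 [368. 339.]
```

View pics/s2c.png

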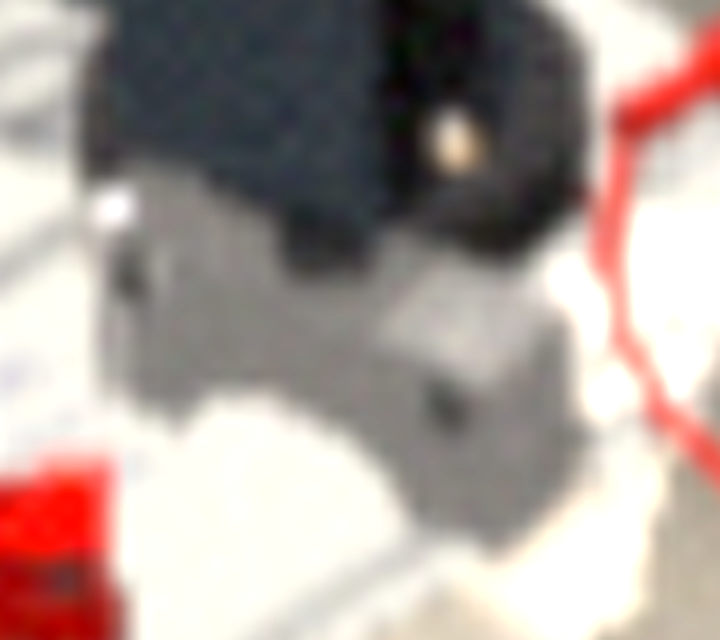

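The gauge is gripped level and centred: its foot corners match the predicted pixels to about 1 px. I'll carry it over the right rail and turn it square.

drive_tool:
  motion:
    - [[-0.003,-0.0344,0],[0,0,-0.0151]]
    - [[-0.003,-0.0344,0],[0,0,-0.0151]]
    - [[-0.003,-0.0344,0],[0,0,-0.0151]]
    - [[-0.003,-0.0344,0],[0,0,-0.0151]]
    - [[-0.003,-0.0344,0],[0,0,-0.0151]]
    - [[-0.003,-0.0344,0],[0,0,-0.0151]]
    - [[-0.003,-0.0344,0],[0,0,-0.0151]]
    - [[-0.003,-0.0344,0],[0,0,-0.0151]]
    - [[-0.003,-0.0344,0],[0,0,-0.0151]]
    - [[-0.003,-0.0344,0],[0,0,-0.0151]]

```text
time_s: 4.42
ee_pos: [466.5, 35.6, 156.2]
ee_rot: [180.0, 0.1, 6.6]
force: [-0.7, -0.4, -2.2]
gripper_width: 18.0
```

drive_tool:
  motion:
    - [[0,0,-0.005],[0,0,0]]
    - [[0,0,-0.005],[0,0,0]]
    - [[0,0,-0.005],[0,0,0]]
    - [[0,0,-0.005],[0,0,0]]
    - [[0,0,0],[0,0,0]]
    - [[0,0,0],[0,0,0]]
    - [[0,0,0],[0,0,0]]
    - [[0,0,0],[0,0,0]]
    - [[0,0,0],[0,0,0]]
    - [[0,0,0],[0,0,0]]

```text
time_s: 5.25
ee_pos: [467.8, 37.3, 137.2]
ee_rot: [180.0, -0.0, 6.6]
force: [-0.6, 0.6, -1.8]
gripper_width: 18.1
```

```bash
python3 - <<'E'
from h import *
st=env.state();print(st["ee_pos"],st["ee_rot"],st["force"],st["torque"])
s=env.grab_frame("scene");cv2.imwrite("pics/s3.png",cv2.resize(s[180:310,270:400,::-1],None,fx=4.6,fy=4.6,interpolation=cv2.INTER_CUBIC))
st=env.state();print(st["ee_pos"],st["ee_rot"],st["force"],st["torque"])
y=np.radians(6.55);ex=np.array([np.cos(y),np.sin(y),0]);ey=np.array([-np.sin(y),np.cos(y),0])
c=st["ee_pos"]-[0,0,47]
for sx,sy,z in[(-9,31,0),(-9,-31,0),(-9,-31,28),(9,-31,0)]:
    print(sx,sy,z,(proj("scene",c+sx*ex+sy*ey+[0,0,z])-[270,180]+.4)*4.6)
E
```

```text
[467.8222989   37.34940398 137.1964379 ] [ 1.79998047e+02 -3.52668858e-02  6.60973282e+00] [-0.61036547  0.55006128 -1.8068669 ] [-0.0702643  -0.00808734  0.02746398]
[467.77951469  37.27870911 137.17085013] [ 1.79997982e+02 -3.13242127e-02  6.60347903e+00] [ 0.00546443 -0.25736598 -2.28132422] [-0.11314581  0.01779703  0.07054957]
-9 31 0 [356.32581734 363.85950671]
-9 -31 0 [490.38232445 450.14728329]
-9 -31 28 [503.26179585 407.7686718 ]
9 -31 0 [514.8980561 420.831431 ]
```

View pics/s3.png

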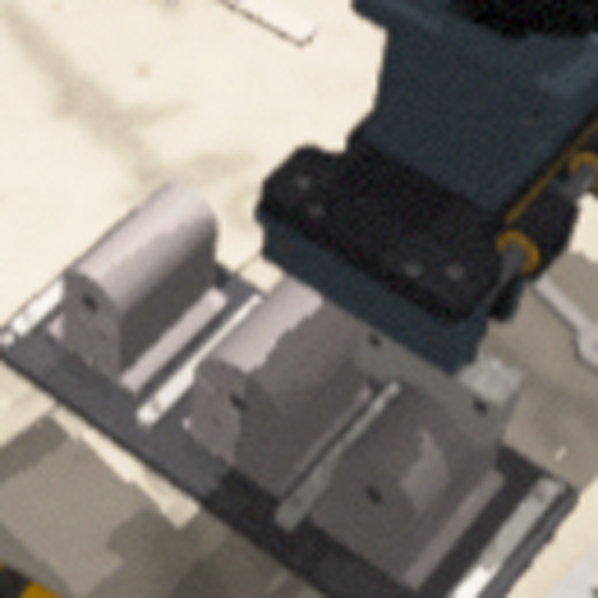

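The foot is over the right rail, above its hole at crop (375,493), and square. I'll lower it in stages, watching the force. For a fit, contact should come about 22.4 mm down from here, against 17.4 on the bigger nose and 25.4 on the smaller.

drive_tool:
  motion:
    - [[0,0,-0.003],[0,0,0]]
    - [[0,0,-0.003],[0,0,0]]
    - [[0,0,-0.003],[0,0,0]]
    - [[0,0,-0.003],[0,0,0]]
    - [[0,0,-0.002],[0,0,0]]
    - [[0,0,-0.002],[0,0,0]]
    - [[0,0,-0.002],[0,0,0]]
    - [[0,0,-0.001],[0,0,0]]
    - [[0,0,0],[0,0,0]]
    - [[0,0,0],[0,0,0]]

```text
time_s: 6.13
ee_pos: [467.7, 37.2, 118.0]
ee_rot: [180.0, -0.0, 6.6]
force: [0.2, 0.1, -2.5]
gripper_width: 18.1
```

drive_tool:
  motion:
    - [[0,0,-0.0005],[0,0,0]]
    - [[0,0,-0.0005],[0,0,0]]
    - [[0,0,-0.0005],[0,0,0]]
    - [[0,0,0],[0,0,0]]
    - [[0,0,0],[0,0,0]]
    - [[0,0,0],[0,0,0]]
    - [[0,0,0],[0,0,0]]
    - [[0,0,0],[0,0,0]]
    - [[0,0,0],[0,0,0]]
    - [[0,0,0],[0,0,0]]

```text
time_s: 6.97
ee_pos: [467.7, 37.1, 116.5]
ee_rot: [180.0, -0.0, 6.6]
force: [0.7, -0.4, -1.4]
gripper_width: 18.2
```

```bash
python3 - <<'E'
from h import *
st=env.state();print(st["ee_pos"],st["force"],st["torque"])
E
```

```text
[467.71642717  37.13072829 116.50533291] [ 0.7317733  -0.3503107  -1.44111509] [-0.15661849 -0.01985177  0.01370253]
```

No contact yet at a lift of 69.5 mm, so this isn't the big nose, which would touch at 72.6. I'll continue in small steps.

drive_tool:
  motion:
    - [[0,0,-0.0005],[0,0,0]]
    - [[0,0,-0.0005],[0,0,0]]
    - [[0,0,-0.0005],[0,0,0]]
    - [[0,0,0],[0,0,0]]
    - [[0,0,0],[0,0,0]]
    - [[0,0,0],[0,0,0]]
    - [[0,0,0],[0,0,0]]
    - [[0,0,0],[0,0,0]]
    - [[0,0,0],[0,0,0]]
    - [[0,0,0],[0,0,0]]

```text
time_s: 7.8
ee_pos: [467.9, 37.0, 115.1]
ee_rot: [180.0, -0.0, 6.6]
force: [0.4, -3.4, 2.0]
gripper_width: 18.2
```

drive_tool:
  motion:
    - [[0,0,-0.0005],[0,0,0]]
    - [[0,0,-0.0005],[0,0,0]]
    - [[0,0,0],[0,0,0]]
    - [[0,0,0],[0,0,0]]
    - [[0,0,0],[0,0,0]]
    - [[0,0,0],[0,0,0]]
    - [[0,0,0],[0,0,0]]
    - [[0,0,0],[0,0,0]]
    - [[0,0,0],[0,0,0]]
    - [[0,0,0],[0,0,0]]

```text
time_s: 8.63
ee_pos: [467.9, 37.2, 114.1]
ee_rot: [180.0, -0.0, 6.6]
force: [0.6, -2.5, 3.5]
gripper_width: 18.1
```

```bash
python3 - <<'E'
from h import *
st=env.state();print(st["ee_pos"],st["force"],st["torque"])
E
```

```text
[467.85416887  37.17614359 114.05364059] [ 0.56220905 -2.52296345  3.5259565 ] [-0.85956051 -0.2845764  -0.03114106]
```

Contact with a sideways force of about -2.5 N in y: the gauge sits slightly to the +y side of the nose. I'll ease it toward -y.

drive_tool:
  motion:
    - [[0,-0.0005,0],[0,0,0]]
    - [[0,-0.0005,0],[0,0,0]]
    - [[0,0,0],[0,0,0]]
    - [[0,0,0],[0,0,0]]
    - [[0,0,0],[0,0,0]]
    - [[0,0,0],[0,0,0]]
    - [[0,0,0],[0,0,0]]
    - [[0,0,0],[0,0,0]]
    - [[0,0,0],[0,0,0]]
    - [[0,0,0],[0,0,0]]

```text
time_s: 9.47
ee_pos: [467.7, 36.6, 114.0]
ee_rot: [-180.0, -0.0, 6.6]
force: [0.8, 2.5, 3.4]
gripper_width: 17.9
```

```bash
python3 - <<'E'
from h import *
for i in range(4):
    env.grab_frame("scene");st=env.state();print(st["ee_pos"],st["force"],st["torque"])
E
```

```text
[467.72352064  36.54556753 113.99937935] [0.62478716 2.61208683 3.66848475] [ 0.54131725 -0.23542265  0.03046232]
[467.75122233  36.54103927 114.01110576] [0.56469087 3.4037369  2.62628539] [ 0.59730261 -0.29551435  0.00246947]
[467.70005422  36.52791628 113.97261182] [1.43834373 3.1880286  3.7306573 ] [ 0.70259503 -0.25724957  0.01156458]
[467.73723706  36.5395745  114.00472716] [1.79522349 4.19909051 2.67539732] [ 0.7046323  -0.21179955  0.00278005]
```

drive_tool:
  motion:
    - [[0,0.0005,0],[0,0,0]]
    - [[0,0,0],[0,0,0]]
    - [[0,0,0],[0,0,0]]
    - [[0,0,0],[0,0,0]]
    - [[0,0,-0.0005],[0,0,0]]
    - [[0,0,-0.0005],[0,0,0]]
    - [[0,0,0],[0,0,0]]
    - [[0,0,0],[0,0,0]]
    - [[0,0,0],[0,0,0]]
    - [[0,0,0],[0,0,0]]

```text
time_s: 10.5
ee_pos: [467.7, 36.6, 113.1]
ee_rot: [180.0, -0.0, 6.6]
force: [2.3, 2.2, 4.1]
gripper_width: 18.0
```

```bash
python3 - <<'E'
from h import *
for i in range(3):
    s=env.grab_frame("scene");st=env.state();print(st["ee_pos"],st["ee_rot"],st["force"],st["torque"])
cv2.imwrite("pics/s4.png",cv2.resize(s[200:320,290:400,::-1],None,fx=5,fy=5,interpolation=cv2.INTER_CUBIC))
E
```

```text
[467.73023859  36.60932449 113.03704857] [ 1.79991521e+02 -1.54931743e-02  6.59159981e+00] [1.53984679 0.77502147 4.23579617] [ 0.30297983 -0.25914746 -0.03217596]
[467.73198054  36.60828967 113.02267283] [ 1.79992164e+02 -1.42320769e-02  6.59256510e+00] [1.01040914 1.33212726 4.02442257] [ 0.30253987 -0.29584904  0.00503731]
[467.7384441   36.61758459 113.02234091] [ 1.79992085e+02 -1.57371408e-02  6.59382574e+00] [1.71834509 1.88597659 3.83877652] [ 0.26365537 -0.25688725  0.00243804]
```

View pics/s4.png

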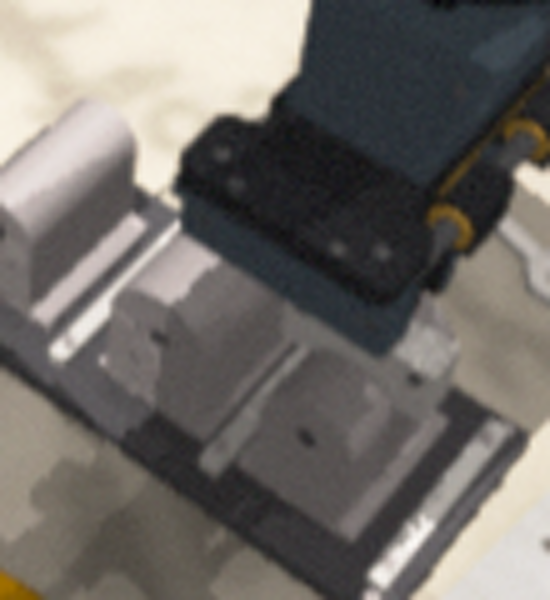

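Seated as expected: at about 2 mm deflection both the height and the force agree with the R20 fit. I'll press 2 mm further and hold.

drive_tool:
  motion:
    - [[0,0.0002,-0.0005],[0,0,0]]
    - [[0,0,-0.0005],[0,0,0]]
    - [[0,0,-0.0005],[0,0,0]]
    - [[0,0,-0.0005],[0,0,0]]
    - [[0,0,0],[0,0,0]]
    - [[0,0,0],[0,0,0]]
    - [[0,0,0],[0,0,0]]
    - [[0,0,0],[0,0,0]]
    - [[0,0,0],[0,0,0]]
    - [[0,0,0],[0,0,0]]

```text
time_s: 11.48
ee_pos: [467.7, 36.6, 111.2]
ee_rot: [180.0, -0.0, 6.6]
force: [1.3, 0.7, 5.4]
gripper_width: 17.9
```

drive_tool:
  motion:
    - [[0,0,0],[0,0,0]]
    - [[0,0,0],[0,0,0]]
    - [[0,0,0],[0,0,0]]
    - [[0,0,0.0005],[0,0,0]]
    - [[0,0,0.0005],[0,0,0]]
    - [[0,0,0.0005],[0,0,0]]
    - [[0,0,0.0005],[0,0,0]]
    - [[0,0,0.0005],[0,0,0]]
    - [[0,0,0],[0,0,0]]
    - [[0,0,0],[0,0,0]]

```text
time_s: 12.32
ee_pos: [467.7, 36.7, 113.4]
ee_rot: [180.0, -0.0, 6.6]
force: [1.9, -0.8, 4.2]
gripper_width: 18.0
```

```bash
python3 - <<'E'
from h import *
st=env.state();print(st["ee_pos"],st["ee_rot"],st["force"],st["torque"])
E
```

```text
[467.70982728  36.66501868 113.41637499] [ 1.79975858e+02 -9.15561422e-03  6.59794331e+00] [ 1.86787768 -0.77758854  4.2492905 ] [-0.01830583 -0.39367957 -0.00831777]
```

Pressed and held for about half a second at 3–4 mm by the estimates. I'll raise it until the spring is almost free, then open.

drive_tool:
  motion:
    - [[0,0,0.0005],[0,0,0]]
    - [[0,0,0.0005],[0,0,0]]
    - [[0,0,0.0005],[0,0,0]]
    - [[0,0,0],[0,0,0]]
    - [[0,0,0],[0,0,0]]
    - [[0,0,0],[0,0,0]]
    - [[0,0,0],[0,0,0]]
    - [[0,0,0],[0,0,0]]
    - [[0,0,0],[0,0,0]]
    - [[0,0,0],[0,0,0]]

```text
time_s: 13.15
ee_pos: [467.7, 36.7, 115.0]
ee_rot: [180.0, -0.0, 6.6]
force: [2.2, -0.6, 1.4]
gripper_width: 17.9
```

```bash
python3 - <<'E'
from h import *
for i in range(3):
    s=env.grab_frame("scene");st=env.state();print(st["ee_pos"],st["force"],st["torque"])
E
```

```text
[467.67470076  36.7676785  114.96126734] [ 1.81557365 -0.71020295  1.83403607] [-0.38001913 -0.50425006  0.03039443]
[467.69244866  36.76429156 114.96361249] [ 2.38716618 -1.5361522   1.84871785] [-4.56535431e-01 -5.54930626e-01 -5.43456086e-04]
[467.66808948  36.757268   114.95684852] [ 2.28792554 -1.18875456  2.1551089 ] [-0.42752147 -0.48712356  0.00156361]
```

The force shows the spring just at its preload. I'll release slowly.

drive_tool:
  motion:
    - [[0,0,0],[0,0,0]]
    - [[0,0,0],[0,0,0]]
    - [[0,0,0],[0,0,0]]
    - [[0,0,0],[0,0,0]]
    - [[0,0,0],[0,0,0]]
    - [[0,0,0],[0,0,0]]
    - [[0,0,0],[0,0,0]]
    - [[0,0,0],[0,0,0]]
    - [[0,0,0],[0,0,0]]
    - [[0,0,0],[0,0,0]]
  claw: 0.55

```text
time_s: 14.13
ee_pos: [467.6, 36.9, 115.0]
ee_rot: [-180.0, -0.0, 6.6]
force: [1.0, -0.0, 0.0]
gripper_width: 49.8
```

```bash
python3 - <<'E'
from h import *
s=env.grab_frame("scene");st=env.state();print(st["ee_pos"],st["force"],st["torque"],st["gripper_width"])
cv2.imwrite("pics/s5.png",cv2.resize(s[200:320,290:400,::-1],None,fx=5,fy=5,interpolation=cv2.INTER_CUBIC))
E
```

```text
[467.64852225  36.85235085 114.98042232] [-0.15714352  0.24872574  0.14239032] [-0.11181119  0.03777986  0.01602092] 50.332844342418355
```

View pics/s5.png

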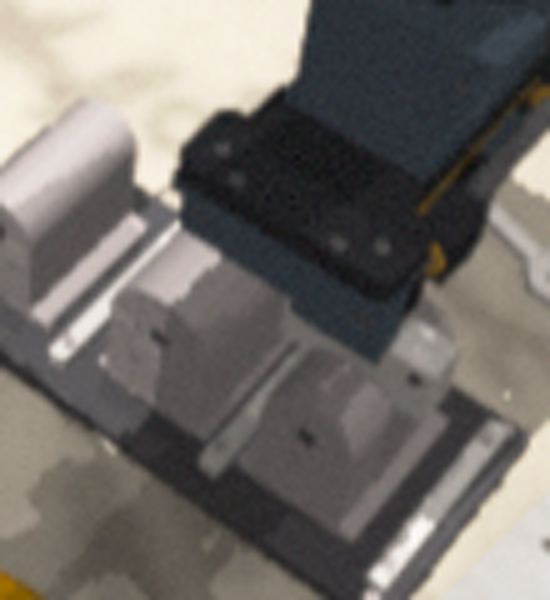

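The gripper is open to 50 mm with no force on it, and the foot still sits on the nose at about crop (385,340). I'll retract straight up, then swing aside for a clear view.

drive_tool:
  motion:
    - [[0,0,0.005],[0,0,0]]
    - [[0,0,0.01],[0,0,0]]
    - [[0,0,0.015],[0,0,0]]
    - [[0,0,0.015],[0,0,0]]
    - [[0,0,0.015],[0,0,0]]
    - [[0,0,0.015],[0,0,0]]
    - [[0,0,0.015],[0,0,0]]
    - [[0,0,0.015],[0,0,0]]
    - [[0,0,0.01],[0,0,0]]
    - [[0,0,0],[0,0,0]]

```text
time_s: 15.02
ee_pos: [469.0, 37.0, 232.3]
ee_rot: [180.0, -0.3, 6.6]
force: [0.3, -0.6, -0.1]
gripper_width: 50.0
```

drive_tool:
  motion:
    - [[-0.005,0.03,0],[0,0,0]]
    - [[-0.005,0.03,0],[0,0,0]]
    - [[-0.005,0.03,0],[0,0,0]]
    - [[-0.005,0.03,0],[0,0,0]]
    - [[-0.005,0.03,0],[0,0,0]]
    - [[-0.005,0.03,0],[0,0,0]]
    - [[-0.005,0.03,0],[0,0,0]]
    - [[-0.005,0.03,0],[0,0,0]]
    - [[0,0.02,0],[0,0,0]]
    - [[0,0,0],[0,0,0]]

```text
time_s: 15.85
ee_pos: [427.1, 300.1, 228.8]
ee_rot: [-179.9, 0.1, 6.8]
force: [0.8, 0.1, 0.6]
gripper_width: 50.0
```

```bash
python3 - <<'E'
from h import *
s=env.grab_frame("scene");t=env.grab_frame("top");print(env.state()["time_s"],env.state()["ee_pos"])
cv2.imwrite("pics/s6.png",cv2.resize(s[190:310,290:400,::-1],None,fx=5,fy=5,interpolation=cv2.INTER_CUBIC))
cv2.imwrite("pics/t6.png",cv2.resize(t[160:250,290:430,::-1],None,fx=5,fy=5,interpolation=cv2.INTER_CUBIC))
y=np.radians(6.55);ex=np.array([np.cos(y),np.sin(y),0]);ey=np.array([-np.sin(y),np.cos(y),0])
c=np.array([467.5,36.9,67.6])
for X in[(-9,31,0),(-9,31,28),(-9,-31,0),(-9,-31,28),(9,-31,28),(9,31,28),(0,0,82),(9,-13,82)]:
    W=c+X[0]*ex+X[1]*ey+[0,0,X[2]]
    print(X,(proj("scene",W)-[290,190]+.4)*5,(proj("top",W)-[290,160]+.4)*5)
E
```

```text
15.95 [427.11750072 296.77238061 228.95402298]
(-9, 31, 0) [280.54130364 382.37430802] [464.64668191 227.7037046 ]
(-9, 31, 28) [289.33414987 337.6632481 ] [483.33476345 222.18146846]
(-9, -31, 0) [422.67237738 475.61380443] [617.91410408 210.43718219]
(-9, -31, 28) [436.04075402 431.69317159] [641.82826952 204.33214964]
(9, -31, 28) [462.81025715 399.73671543] [635.39938496 158.29160461]
(9, 31, 28) [316.91399212 308.26029523] [477.1677563  176.02993845]
(0, 0, 82) [398.53455666 274.81942109] [604.74826019 176.13744564]
(9, -13, 82) [445.55294485 278.96983349] [636.83232008 147.51704869]
```

View pics/s6.png

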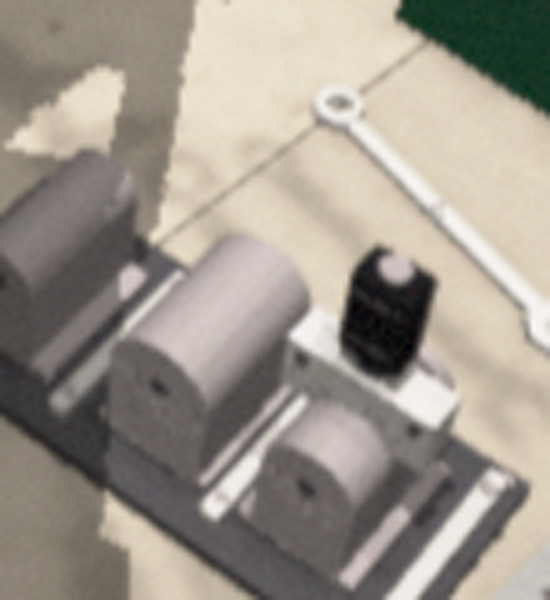

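View pics/t6.png

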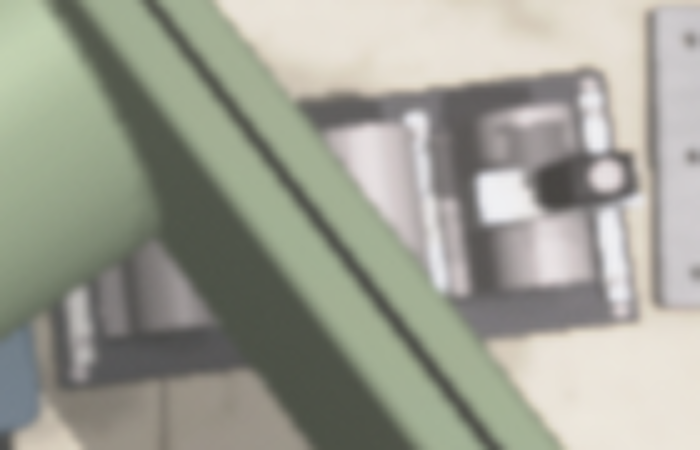

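The gauge stands alone on the right rail. Its foot's top front corners, seen at crop (287,340) and (437,432), match the seated prediction of (289,338) and (436,432) to well under a pixel. It's upright and square, with the arm clear. Handing in.

```bash
python3 - <<'E'
from workcell import env
print(env.job_done()); print(env.state()["time_s"])
E
```

```text
the job is handed in; nothing more can be done
None
the job is handed in; nothing more can be done
```

I put the black-handled gauge on the right rail, pressed its spring for about half a second and left it standing there by itself. I handed in at about 16 s; the hand-in gives no verdict.

- **Choosing the rail:** I picked it from the camera images. The rail end faces measured about 32, 48 and 43 mm wide from left to right, so I read them as R17, R23 and R20. I did not try the gauge on the other two rails.
- **Confirming the fit:** First contact came at a lift of about 68 mm. A fit should give 67.6 mm, the smaller nose 64.6 mm and the bigger one 72.6 mm. A sideways force of about 2.5 N at first contact showed the gauge was slightly off centre. A 1 mm shift reversed the force, so I backed off about half of that to centre it.
- **Pressing:** I estimate the spring gave 3 to 4 mm. Force suggested about 3 mm and position about 4 mm, both well short of the stop.
- **Last checks:** After release the force on the gripper read about zero. In the scene picture the foot's corners match the fully seated position to under a pixel. The gauge looks upright and square, and the arm is clear of it.

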